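# Set the card guide and hold the printer's calibration button

## Robot

A 6-joint arm with a two-finger parallel gripper is mounted at the origin on the work surface. World frame = base frame: x ahead of the robot, y to its left, z up, the work surface at z = 0. Lengths are in mm, angles in rad, forces in N, time in s.
With the tool pointing down it reaches from about 300 to 775 mm from the base axis. Payload 14.6 kg.
Tool frame: the origin (TCP) lies between the finger pads; the fingertips stand manip.tip_reach ahead of it and the grasp point (between the pads) lies 5 mm behind it (manip.tip_reach is the distance from the TCP to the fingertips, in mm); z points along the fingers, y is the line along which they close (so a half turn about z gives the same grasp; the last joint's range is limited). The gripper opens to 94 mm and grips with 3 to 60 N. Pads are 16 mm wide; open, the fingers measure 119 mm over their backs; the gripper's body (75 mm by 177 mm) begins 78 mm behind the grasp point.
Start: joints at [1.093, 0.3, 1.521, -0, 1.321, -0.067], TCP at [219.635, 504.232, 219.446] pointing down, gripper open.
Joint ranges: [-3.03, 3.03], [-0.79, 2.21], [0.23, 2.52], [-1.04, 4.18], [0, 3.07], [-2.55, 2.55]. Speed limits (rad/s): [2.22, 2.22, 2.57, 3.14, 3.14, 3.14].

## Interface

Orientations are given as [roll, pitch, yaw] about the fixed x, y, z axes, in that order (R = Rz(yaw) Ry(pitch) Rx(roll)).
In Python, from cell import manip gives the robot as it stands. The module is installed in compiled form; this text tells all that it offers.
- The arm moves only by the shell command python3 -m creep 'ROWS' [FORCE]. ROWS is JSON, a list of rows, each a list of 3 entries, a list of its own where there are three numbers: the opening, from -1 (shut) to 1 (fully open), then the shift along the tool's x, y, z in cm, then the turn about the tool's z in units of 5 degrees (1.0 is 5 degrees). In form: [[grip, [tx, ty, tz], roll], ...]. A call has 1 to 12 rows; each row is the pose to reach, as a shift and turn from the pose commanded when the call began, along the tool's axes at that moment; what a row does not reach only later rows make up. A row lasts 1/10 s, in which the tool goes at most 50 mm and 8.59 degrees, less where a joint would pass 70% of its speed; a pose out of reach is approached as far as the arm can. A call with a gripper value outside its range is refused whole. The fingers move at their own pace and stop on an object; FORCE is the grip in N (left out, the last holds). Time passes only in rows, so rows that repeat a pose let the fingers close. It gives the time, the measured TCP pose, the force, the opening and the grip force at its end, in the units of the state.
- manip.read_state(): the state, without advancing time (a new reading comes with each control period).
- manip.camera(name): name is "scene" or "top" or "wrist"; returns the picture (384x512x3 uint8, red, green, blue); there is no depth.
- manip.camera_params(name): a dict with "fovy" (degrees; the focal length in pixels is half the picture's height over the tangent of half this angle, whatever the lens; pixels are square), "cx", "cy" (the principal point, pixels), "origin" and "attitude" of the camera in the world. Camera axes: x right, y down, z forward; pixel columns grow to the right and rows downward; lengths in mm; the calibration is good to about 2 mm. A picture is of the moment at which its call begins: read the wrist's pose just before it. camera_params takes no time and is no camera call; for the wrist camera it gives the pose at the moment of the call.
- manip.sign_off(): hands the job in; it is judged then, once.
The state is a dict: "clock": time; "joints": joint angles; "qd": joint speeds; "effort": joint torques, N m; "eef_pos": TCP position; "eef_rot": TCP orientation; "wrist_force": force on the tool from outside, world axes, zero at the start; "moment": the same for the moment, N m; "finger_gap": finger opening in mm; "finger_force": force on a finger pad.
Only numpy, scipy, OpenCV 4.12 (cv2) and the standard library are available. Lean on these libraries where they do the work, as an engineer would, in place of code of your own. Each camera call takes 0.05 s, during which the arm holds its last target. There are 200 camera calls.

## Task

The hopper of the card printer has just been refilled with blank index cards. Slide the movable side guide up snug against the stack, so that the cards lie square against the fixed guide without play, and tighten the guide's clamp knob there (clockwise). Then take the stylus out of the pen block, reach it through the round hole in the printer's top and hold the recessed calibration button fully down; the program finishes while the gripper is still holding the stylus on the pressed button. Leave the marker, the hole punch and the carton where they are.

Things in the scene. Friction and masses are not known exactly. Their poses are not given: they have to be found in the camera images.
- printer: Fixed card printer, 300 mm wide. Origin on the table under the junction of its halves; x points away from the feeding side, y to its left. x -175 to 0 mm: black hopper, flat deck 50 mm high. x 0 to 200: grey housing 124 mm high with the button hole in its top. Fixed steel guide on the deck: card-side face at y = +60, x -118 to -6, 46 mm high. Flat rail, 6 mm high, across the deck at x = -145.
- side_guide (a joint): Movable side guide, m along the printer's +y: 0 fully open, 0.066 holding the squared cards against the fixed guide; starts below 0.035. Upright steel plate 3 mm thick, top 45 mm above the deck, on a black saddle (42 x 62 mm, top 21 mm above the deck) that carries the knob. Knob loose, it slides with 1 N, 2 to 4 N pushing the cards, then comes up solid. It may be pushed by the knob.
- guide_face (a point): Middle of the movable guide's card-side face, 62 mm from the printer's origin towards -x, 73 mm above the table; moves with the guide, axes as the printer's. The knob axis lies 83 mm further towards -x and 42 mm towards -y (printer axes).
- clamp_knob (a joint): Turn of the clamp knob in rad, clockwise seen from above; starts loose at 0 to 0.25. It begins to grip the rail at 0.5, the guide is firmly locked from 1.0 (holds over 10 N), and a solid stop is at 1.4. Stays where it is left; needs about 0.05 to 0.1 N m.
- knob_grip (a point): Centre of the clamp knob's black T-bar, on its axis, 95 mm above the table. The bar is 40 mm long along this point's x, 12 mm wide along its y, 24 mm high (12 above and below this point); at knob value 0 it points along the printer's x. Saddle top 24 mm below this point; guide plate 39 mm from the axis on the printer's +y side. Turns and slides with the knob.
- card_stack: Loose stack of blank index cards, a paper-white block 105 mm (its x) by 74 mm (its y), 32 mm high, about 0.2 kg, on the hopper deck. Origin under its centre. Starts a few mm off the fixed guide and slightly crooked; squared, its centre lies at y = +23 mm of the printer.
- button_hole (a point): Centre of the mouth of the round hole in the printer's top, 124 mm above the table, at x = +25, y = -60 mm of the printer. Diameter 12 mm, straight down, with a thin flat black rim around it.
- cal_button (a joint): Travel in m of the recessed calibration button straight down: 0 is up, 0.005 is fully down at a solid stop. Sprung: 1.5 N to start, 5 N fully down. Its round white face (10 mm) lies 14 mm below the hole's mouth when up, 19 mm when down.
- button_face (a point): Centre of the face of the recessed button, moves with it.
- pen_block: Fixed wooden pen block 130 mm (its x) by 56 mm (its y), 50 mm high, origin under its centre. The stylus stands in the hole at x = -36 mm, the marker in the hole at x = +36 mm.
- stylus: Loose stylus, 40 g, standing upright in the pen block: round dark wooden handle 14 mm in diameter and 74 mm high with a bare steel shank 5 mm in diameter and 45 mm long below it. Origin at the lower end of the handle, which rests on the block's top; its z points up along the handle. The shank fits in an 8 mm hole.
- stylus_tip (a point): Round lower end of the stylus's shank, 45 mm below the lower end of the handle.
- marker: Thick marker, white with a black cap, 19 mm in diameter, standing in the pen block, its top 120 mm above the table; too thick for the hole. Not to be disturbed. Origin under its centre.
- punch: Loose two-hole paper punch, 110 x 120 mm, 55 mm high; not to be disturbed. Origin under its centre.
- card_carton: Loose carton of spare cards, 115 x 160 mm, 70 mm high; not to be disturbed. Origin under its centre.
Not all that is in view belongs to the job. What is shaped like the card_stack but black or blue is not meant.

How it is judged (in metres and radians):
On the way, in this order (a step that is already met when the one before it is completed fails the run):
1. the side guide is snug against the squared stack (value of joint side_guide above 0.064 m and angle between the x axis of card_stack and the x axis of printer, either way round below 0.025 rad), for 0.1 s.
2. the clamp knob is tightened with the guide there (value of joint side_guide above 0.064 m and value of joint clamp_knob above 1 rad), for 0.2 s.
3. the stylus is lifted out of the pen block (height (world z) of stylus_tip above 0.055 m and contact force between the fingers and stylus above 0.5 N), for 0.1 s.
4. the stylus holds the recessed button down through the hole (value of joint cal_button above 0.004 m and contact force between stylus and cal_button above 1 N), for 0.3 s.
At the end, for the whole second after the job is handed in: The stylus, in the fingers, presses the button down 4 mm or more (over 1 N) with its tip in the hole, 15 mm or more below the mouth; guide within 2 mm of snug (joint over 0.064), knob over 1.0 rad; card stack square within 0.025 rad and within 3 mm of the fixed guide (all of step 2 and all of step 4 and contact force between the fingers and stylus above 0.5 N and horizontal distance between stylus_tip and button_hole below 0.006 m and z of stylus_tip in the frame of button_hole below -0.015 m and angle between the x axis of card_stack and the x axis of printer, either way round below 0.025 rad and y of card_stack in the frame of printer above 0.02 m); the arm keeps its last pose, push and grip.
It fails at once if the hole punch or the carton is pushed more than 15 mm (distance of any of punch, card_carton from where it was at the start of the episode above 0.015 m).
It fails at once if the marker is pulled out of its hole or knocked about by more than 15 mm (distance of marker from where it was at the start of the episode above 0.015 m).
It also fails if it takes over 54 s, if anything falls off the work surface, if the arm or the gripper's body presses on something with over 40 N, if the wrist force passes 120 N, or if a joint passes its speed limit or range.

## Working session

There is one attempt and no reset: what is moved stays moved. The work goes in short steps, Python scripts to look and compute and a shell command to move; the robot and the scene stay as the last step left them, time stands still between calls to the robot, and variables do not carry over. Pictures are saved under pics/ and viewed, at most 10 in all, crops included, and the job is handed in when it is done.

```bash
mkdir -p pics; python3 - <<'E'
from cell import manip
import cv2
s=manip.read_state();print(s, manip.tip_reach)
for n in ("scene","top","wrist"):
    print(n,manip.camera_params(n))
    cv2.imwrite(f"pics/{n}0.png",manip.camera(n)[:,:,::-1])
a=cv2.imread("pics/scene0.png");b=cv2.imread("pics/top0.png")
E
```

```text
{'clock': 0.0, 'joints': array([ 1.09339020e+00,  3.00464480e-01,  1.52158412e+00,  1.17070188e-05,
        1.32070453e+00, -6.65861129e-02]), 'qd': array([ 0.00111496,  0.00018727, -0.00090194,  0.00024301, -0.00115314,
       -0.00054759]), 'effort': array([-1.48707895e-03, -5.31819069e+01, -3.52727044e+01,  7.07728160e-02,
        2.44903058e-02, -1.03759503e-04]), 'eef_pos': array([219.52695726, 504.01775534, 218.88866732]), 'eef_rot': array([-3.14043550e+00, -8.85290444e-05,  2.73076969e+00]), 'wrist_force': array([-0.1048354 ,  0.62245102, -0.91305428]), 'moment': array([-0.00063355, -0.01202312,  0.02225926]), 'finger_force': 0.0, 'finger_gap': 94.18088538458909} 14.0
scene {'fovy': 55.21200751757215, 'cx': 256.1924431959461, 'cy': 192.38779444214634, 'origin': array([1084.83834435,  682.59150705,  788.96796369]), 'attitude': array([-2.25578379, -0.00668949,  2.43473142])}
top {'fovy': 56.827276460142755, 'cx': 256.20324308285115, 'cy': 186.9229638780445, 'origin': array([ 298.97683909,    3.86724484, 1195.17670624]), 'attitude': array([-2.9703161 , -0.00500937, -1.55008844])}
wrist {'fovy': 62.23466433786478, 'cx': 257.43662362740565, 'cy': 194.49760112863078, 'origin': array([148.4840465 , 535.73575881, 384.68352531]), 'attitude': array([2.87003099e+00, 1.15104386e-03, 1.16064981e+00])}
```

View pics/top0.png

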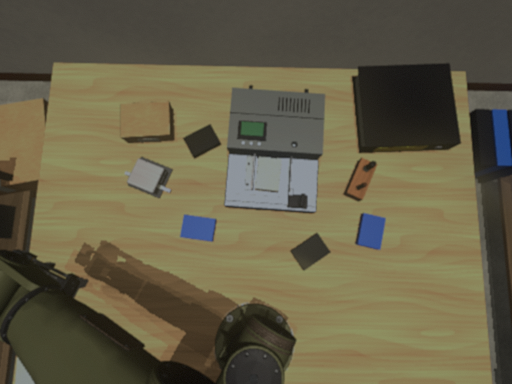

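View pics/scene0.png

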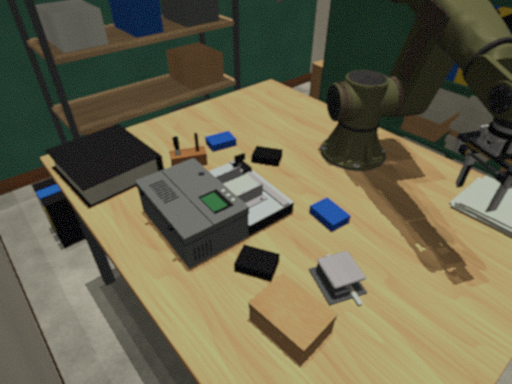

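```bash
cat > h.py <<'E'
import numpy as np, cv2
from scipy.spatial.transform import Rotation as R
from cell import manip
def cast(p,uv,z):
    f=192/np.tan(np.radians(p["fovy"]/2))
    d=np.array([(uv[0]-p["cx"])/f,(uv[1]-p["cy"])/f,1.])
    d=R.from_euler("xyz",p["attitude"]).apply(d); o=np.array(p["origin"])
    return (o+d*(z-o[2])/d[2])
def proj(p,X):
    f=192/np.tan(np.radians(p["fovy"]/2))
    c=R.from_euler("xyz",p["attitude"]).inv().apply(np.atleast_2d(X)-p["origin"])
    return c[:,:2]/c[:,2:]*f+[p["cx"],p["cy"]]
def snap(n):
    p=manip.camera_params(n); im=manip.camera(n)[:,:,::-1].copy()
    return p,im
def tool(target):
    s=manip.read_state(); r=R.from_euler("xyz",s["eef_rot"])
    return r.inv().apply(np.array(target)-s["eef_pos"])/10
E
python3 - <<'E'
from h import *
p=manip.camera_params("top")
for n,uv,z in [("farL",(232,89),124),("farR",(325,94),124),("nearL",(228,152),124),("nearR",(322,157),124),("hopL",(226,207),50),("hopR",(316,212),50),("hole",(294,144),124),("knob",(298,200),95),("penA",(371,165),120),("penB",(365,181),120),("blk",(361,180),50),("punch",(150,176),55),("carton",(146,122),70)]:
    print(n,cast(p,uv,z).round(0))
print(R.from_euler("xyz",manip.read_state()["eef_rot"]).as_matrix().round(2))
im=cv2.imread("pics/top0.png")
cv2.imwrite("pics/c1.png",cv2.resize(im[80:250,215:395],None,fx=4.2,fy=3.5*1.2,interpolation=cv2.INTER_CUBIC)[:600] if 0 else cv2.resize(im[80:220,215:395],None,fx=4.2,fy=4.2,interpolation=cv2.INTER_CUBIC))
E
```

```text
farL [802.  87. 124.]
farR [ 792. -212.  124.]
nearL [593.  92. 124.]
nearR [ 583. -200.  124.]
hopL [429.  99.  50.]
hopR [ 419. -193.   50.]
hole [ 623. -113.  124.]
knob [ 451. -129.   95.]
penA [ 562. -354.  120.]
penB [ 511. -333.  120.]
blk [ 528. -342.   50.]
punch [525. 351.  55.]
carton [704. 372.  70.]
[[-0.92  0.4  -0.  ]
 [ 0.4   0.92 -0.  ]
 [ 0.   -0.   -1.  ]]
```

View pics/c1.png

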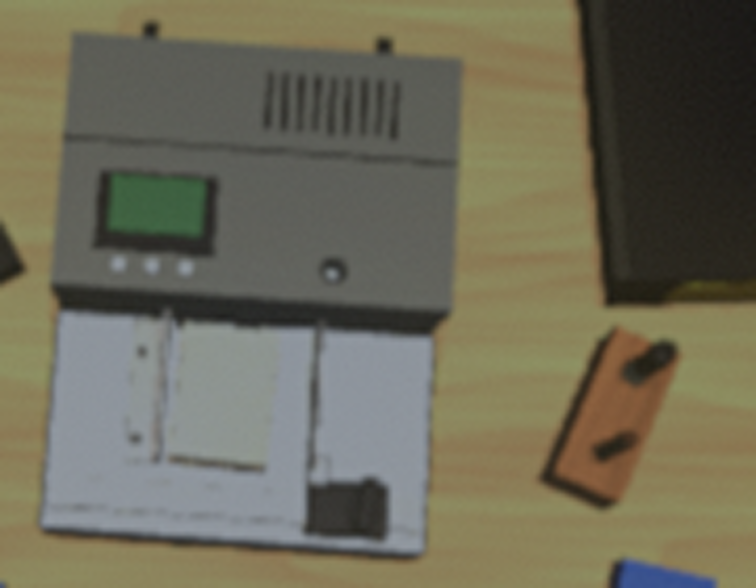

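Crop: the printer's hole is at crop (333,270), saddle and knob at about (345,510). The pen block is at (610,415), with the thicker pen at (655,360) and the thinner one at (615,445). Next I bring the wrist camera over the area.

```bash
python3 -m creep '[[-0.3,[-53,-56,-4],-4.5],[-0.3,[-53,-56,-4],-4.5],[-0.3,[-53,-56,-4],-4.5],[-0.3,[-53,-56,-4],-4.5],[-0.3,[-53,-56,-4],-4.5],[-0.3,[-53,-56,-4],-4.5],[-0.3,[-53,-56,-4],-4.5],[-0.3,[-53,-56,-4],-4.5],[-0.3,[-53,-56,-4],-4.5],[-0.3,[-53,-56,-4],-4.5],[-0.3,[-53,-56,-4],-4.5],[-0.3,[-53,-56,-4],-4.5]]'
```

```text
clock: 1.35
eef_pos: [422.8, -59.0, 250.6]
eef_rot: [-3.142, 0.0, 3.123]
wrist_force: [1.7, 1.7, 0.4]
finger_gap: 33.0
finger_force: 0.0
```

```bash
python3 -m creep '[[-0.3,[-5,-16,-1],0],[-0.3,[-5,-16,-1],0],[-0.3,[-5,-16,-1],0],[-0.3,[-5,-16,-1],0],[-0.3,[-5,-16,-1],0],[-0.3,[-5,-16,-1],0],[-0.3,[-5,-16,-1],0]]'
python3 - <<'E'
from h import *
p,im=snap("wrist"); cv2.imwrite("pics/w1.png",im); np.save("w1.npy",p,allow_pickle=True); print(p)
cv2.imwrite("pics/w1b.png",cv2.resize(im,(800,600),interpolation=cv2.INTER_CUBIC))
E
```

```text
clock: 2.05
eef_pos: [469.6, -216.6, 260.4]
eef_rot: [3.141, -0.0, 3.125]
wrist_force: [0.2, -0.4, -0.0]
finger_gap: 33.0
finger_force: 0.0
{'fovy': 62.23466433786478, 'cx': 257.43662362740565, 'cy': 194.49760112863078, 'origin': array([ 391.93307186, -214.94974878,  426.18752949]), 'attitude': array([ 2.87002189e+00, -1.60076383e-04,  1.55436605e+00])}
```

View pics/w1b.png

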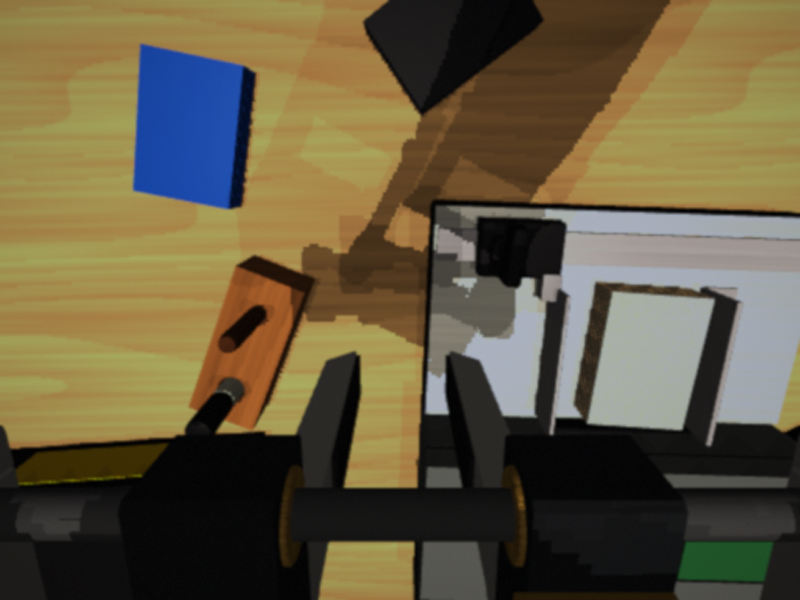

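Wrist view (800x600):
- The blue card block (190,125) and the black one (430,50) are decoys. The white stack is at (650,350).
- There are two upright pens. (245,325) is all dark wood and thin, so it is the stylus. (215,405) has a white barrel and black cap, so it is the marker.
- The knob and saddle are at (515,250).

One enlarged crop will confirm these.

```bash
python3 - <<'E'
from h import *
im=cv2.imread("pics/w1.png")
g=lambda a:(255*(a/255.)**0.5).astype(np.uint8)
a=cv2.resize(g(im[120:200,270:370]),(800,640),interpolation=cv2.INTER_CUBIC)[:,:]
b=cv2.resize(g(im[160:288,110:210]),(500,640),interpolation=cv2.INTER_CUBIC)
c=np.hstack([cv2.resize(a,(480,384)),cv2.resize(b,(300,384))])
cv2.imwrite("pics/c2.png",c)
p=np.load("w1.npy",allow_pickle=True).item()
k=1.5625
for n,uv,z in [("sty top",(228,342),124),("sty base",(263,312),50),("mk top",(200,428),120),("mk base",(236,388),50),("deck corner",(433,203),50),("deck edgeR",(790,214),50),("deckL low",(425,410),50),("stack top TL",(612,288),82),("stack top TR",(714,294),82),("stack BR",(683,430),82),("stack BL",(590,425),82),("gface top far",(569,294),95),("gface near",(552,430),95),("knobtop",(500,240),107)]:
    print(n,cast(p,np.array(uv)/k,z).round(1))
E
```

```text
sty top [ 499.7 -329.1  124. ]
sty base [ 501.5 -326.6   50. ]
mk top [ 563.4 -356.7  120. ]
mk base [ 566.4 -354.9   50. ]
deck corner [ 419.2 -192.5   50. ]
deck edgeR [431.6  74.6  50. ]
deckL low [ 589.  -199.1   50. ]
stack top TL [478.5 -66.8  82. ]
stack top TR [484.1   6.5  82. ]
stack BR [592.6  -1.   82. ]
stack BL [587.1 -73.3  82. ]
gface top far [ 479.  -101.6   95. ]
gface near [ 583.4 -106.6   95. ]
knobtop [ 439.1 -152.7  107. ]
```

View pics/c2.png

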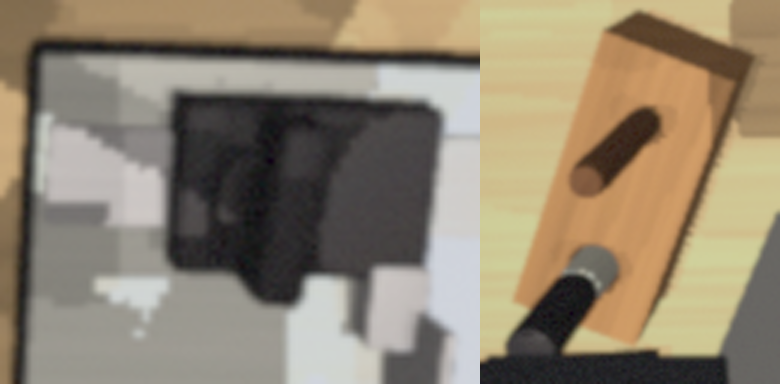

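```bash
python3 - <<'E'
from h import *
im=cv2.imread("pics/w1.png")
p=np.load("w1.npy",allow_pickle=True).item()
print(cast(p,(329,163),107),cast(p,(329,182),107),cast(p,(329,182),83))
# projected bar predictions for knob axis (451,-143): ends
for c in [(451,-143),(451,-137),(451,-131)]:
    P=[(c[0]+dx,c[1]+dy,z) for z in (107,83) for dx in(-20,20) for dy in(-6,6)]
    print(((proj(p,P)-[270,120])*4.8).round(0).tolist())
a=cv2.resize(np.clip(im[130:190,300:370].astype(float)*3,0,255).astype(np.uint8),(700,600),interpolation=cv2.INTER_CUBIC)
cv2.imwrite("pics/c3.png",a)
print(tool((451,-140,200)))
E
```

```text
[ 448.85252622 -143.27377423  107.        ] [ 468.64795854 -142.40513109  107.        ] [ 474.41622048 -136.95043545   83.        ]
[[259.0, 122.0], [317.0, 121.0], [252.0, 309.0], [308.0, 308.0], [238.0, 109.0], [292.0, 108.0], [231.0, 284.0], [284.0, 283.0]]
[[288.0, 121.0], [346.0, 121.0], [280.0, 308.0], [336.0, 307.0], [265.0, 109.0], [318.0, 108.0], [258.0, 284.0], [310.0, 283.0]]
[[317.0, 121.0], [375.0, 120.0], [308.0, 308.0], [364.0, 307.0], [292.0, 108.0], [345.0, 107.0], [284.0, 283.0], [336.0, 282.0]]
[1.99150705 7.62048685 6.05823113]
```

View pics/c3.png

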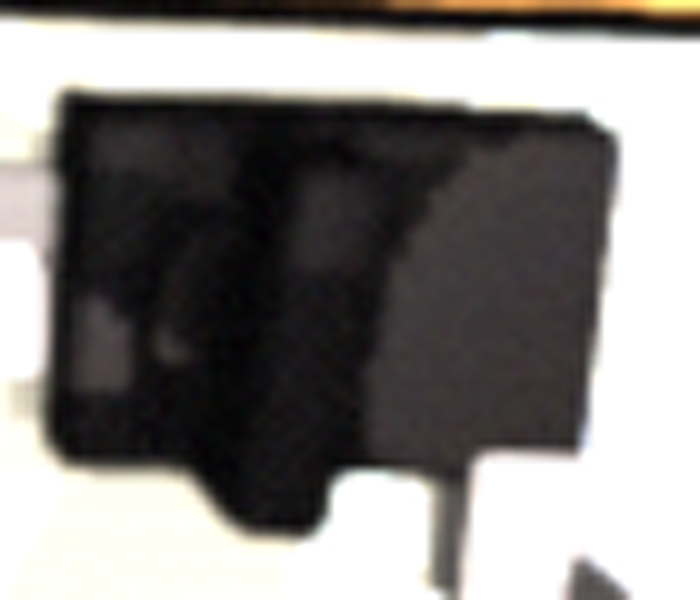

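The crop confirms the brown stylus and the white/black marker. The knob bar runs from about crop (335,160) to (295,535), so it is turned roughly 0.1 rad. Going above it and then descending.

```bash
python3 -m creep '[[-0.3,[2,7.5,10],1.2],[-0.3,[2,7.5,10],1.2],[-0.3,[2,7.5,10],1.2],[-0.3,[2,7.5,10],1.2],[-0.3,[2,7.5,10],1.2]]'
python3 - <<'E'
from h import *
p,im=snap("wrist"); cv2.imwrite("pics/w2.png",im); np.save("w2.npy",p,allow_pickle=True)
print(proj(p,[(450,-141,107)]))
a=cv2.resize(np.clip(im[60:260,150:400].astype(float)*2,0,255).astype(np.uint8),(750,600),interpolation=cv2.INTER_CUBIC)
cv2.imwrite("pics/w2b.png",a); print(tool((450.5,-141,93)))
E
```

```text
clock: 2.6
eef_pos: [451.6, -142.1, 161.5]
eef_rot: [-3.141, 0.001, 3.02]
wrist_force: [0.1, -1.6, 0.3]
finger_gap: 32.8
finger_force: 0.0
[[258.20207611 213.69663248]]
[0.17081878 0.15642315 6.89280321]
```

View pics/w2b.png

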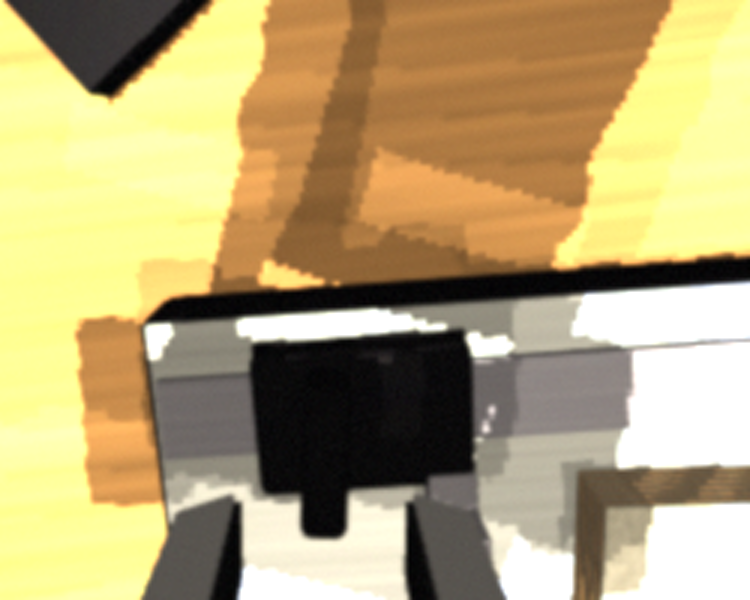

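The bar lies centred between the fingers (crop x≈325, end at y≈535) and is aligned with them. Descending and gripping.

```bash
python3 -m creep '[[-0.3,[0.1,0.1,4],0],[-0.3,[0.1,0.1,6.8],0],[-0.3,[0.1,0.1,6.8],0],[-1,[0.1,0.1,6.8],0],[-1,[0.1,0.1,6.8],0],[-1,[0.1,0.1,6.8],0],[-1,[0.1,0.1,6.8],0],[-1,[0.1,0.1,6.8],0],[-1,[0.1,0.1,6.8],0]]' 25
```

```text
clock: 3.55
eef_pos: [451.1, -141.6, 94.0]
eef_rot: [-3.141, 0.003, 3.019]
wrist_force: [0.7, -1.4, 8.2]
finger_gap: 24.2
finger_force: 25.0
```

```bash
python3 -m creep '[[-0.3,[0,0,0],0],[-0.3,[0,0,0],0],[-0.3,[0,0,-0.7],0],[-0.3,[0,0,-0.7],0],[-1,[0,0,-0.7],0],[-1,[0,0,-0.7],0],[-1,[0,0,-0.7],0],[-1,[0,0,-0.7],0],[-1,[0,0,-0.7],0],[-1,[0,0,-0.7],0]]' 25
```

```text
clock: 4.55
eef_pos: [450.1, -141.1, 99.3]
eef_rot: [3.142, -0.0, 3.019]
wrist_force: [-0.1, -0.0, -0.7]
finger_gap: 11.9
finger_force: 25.0
```

```bash
python3 -m creep '[[-1,[0.04,0.5,0],0],[-1,[0.08,1,0],0],[-1,[0.12,1.5,0],0],[-1,[0.16,2,0],0],[-1,[0.2,2.5,0],0],[-1,[0.23,2.9,0],0],[-1,[0.26,3.2,0],0],[-1,[0.28,3.5,0],0],[-1,[0.3,3.7,0],0],[-1,[0.31,3.8,0],0],[-1,[0.31,3.8,0],0]]'
```

```text
clock: 5.65
eef_pos: [451.9, -102.9, 99.4]
eef_rot: [3.141, 0.0, 3.019]
wrist_force: [4.8, 0.1, -5.4]
finger_gap: 11.7
finger_force: 25.0
```

```bash
python3 -m creep '[[-1,[0.01,0.1,0],0],[-1,[0.015,0.2,0],0],[-1,[0.02,0.25,0],0],[-1,[0.025,0.3,0],0],[-1,[0.025,0.3,0],0]]'; python3 -m creep '[[-1,[0.005,0.1,0],0],[-1,[0.01,0.2,0],0],[-1,[0.01,0.2,0],0]]'
```

```text
clock: 6.15
eef_pos: [452.0, -100.5, 99.4]
eef_rot: [-3.141, 0.001, 3.019]
wrist_force: [5.7, -4.1, -7.8]
finger_gap: 11.9
finger_force: 25.0
clock: 6.45
eef_pos: [452.1, -100.2, 99.5]
eef_rot: [-3.138, 0.001, 3.019]
wrist_force: [3.2, -20.5, -8.9]
finger_gap: 11.8
finger_force: 25.0
```

Solid stop at the predicted snug position, with 20 N of reaction. Turning the knob clockwise while keeping the push.

```bash
python3 -m creep '[[-1,[0,-0.05,0],1.5],[-1,[0,-0.05,0],3],[-1,[0,-0.05,0],4.5],[-1,[0,-0.05,0],6],[-1,[0,-0.05,0],7.5],[-1,[0,-0.05,0],9],[-1,[0,-0.05,0],10.5],[-1,[0,-0.05,0],12],[-1,[0,-0.05,0],13.5],[-1,[0,-0.05,0],13.5],[-1,[0,-0.05,0],13.5],[-1,[0,-0.05,0],13.5]]'; python3 -c "
from h import *
print(manip.read_state())"
```

```text
clock: 7.65
eef_pos: [452.4, -99.8, 99.5]
eef_rot: [3.141, 0.003, 1.84]
wrist_force: [7.2, -11.5, -10.5]
finger_gap: 11.9
finger_force: 25.0
{'clock': 7.65, 'joints': array([-0.29527279,  0.25380005,  1.88630483, -0.00213031,  0.99951274,
       -0.56375554]), 'qd': array([ 0.00013926, -0.00079593,  0.00120353,  0.00028863, -0.00043518,
       -0.00049241]), 'effort': array([ 4.63455275e+00, -4.80638766e+01, -2.77279437e+01,  2.04847366e+00,
        2.68941522e+00, -3.46345548e-02]), 'eef_pos': array([452.41503215, -99.83357259,  99.50300335]), 'eef_rot': array([3.14088293e+00, 2.57148148e-03, 1.84042828e+00]), 'wrist_force': array([  7.22628407, -11.47148809, -10.50433123]), 'moment': array([-2.29680263, -1.32287747, -0.03420953]), 'finger_force': 24.958293735980988, 'finger_gap': 11.918899688828802}
```

```bash
python3 -m creep '[[-0.3,[0,0,0],0],[-0.3,[0,0,0],0],[-0.3,[0,0,0],0],[-0.3,[0,0,-4],0],[-0.3,[0,0,-9],0],[-0.3,[0,0,-14],-1.7],[-0.3,[0,0,-15],-3.4],[-0.3,[0,0,-15],-5.1],[-0.3,[0,0,-15],-6.8],[-0.3,[0,0,-15],-8.5],[-0.3,[0,0,-15],-10.2],[-0.3,[0,0,-15],-10.2]]'
python3 - <<'E'
from h import *
p,im=snap("wrist"); cv2.imwrite("pics/w3.png",im); np.save("w3.npy",p,allow_pickle=True)
cv2.imwrite("pics/w3b.png",cv2.resize(np.clip(im.astype(float)*1.5,0,255).astype(np.uint8),(800,600),interpolation=cv2.INTER_CUBIC))
E
```

```text
clock: 8.85
eef_pos: [451.8, -98.4, 249.5]
eef_rot: [3.142, -0.0, 2.733]
wrist_force: [-0.6, 0.1, 0.2]
finger_gap: 33.0
finger_force: 0.0
```

View pics/w3b.png

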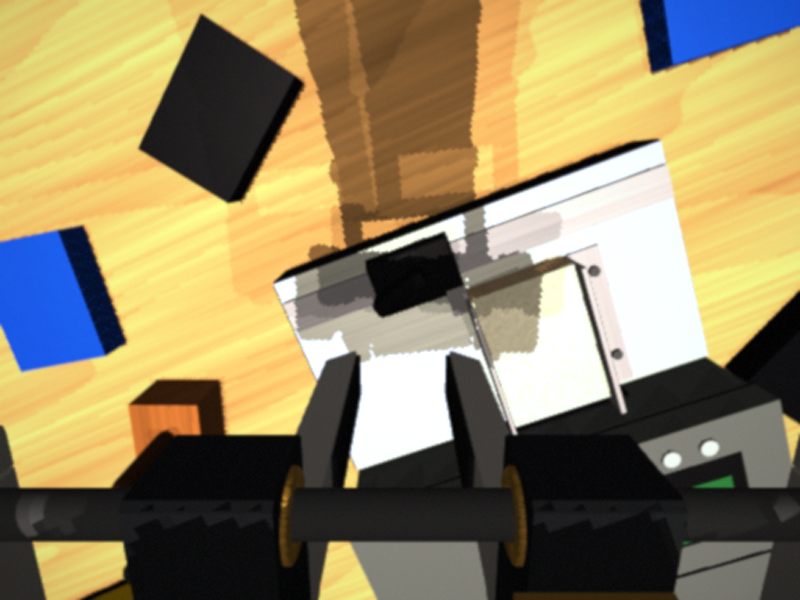

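The guide plate touches the stack, which sits square against the fixed guide, and the knob is turned. Moving on to the stylus.

```bash
python3 -m creep '[[-0.3,[-9.6,-19.1,0],0],[-0.3,[-9.6,-19.1,0],0],[-0.3,[-9.6,-19.1,0],0],[-0.3,[-9.6,-19.1,0],0],[-0.3,[-9.6,-19.1,0],0],[-0.3,[-9.6,-19.1,5],0],[-0.3,[-9.6,-19.1,5],0],[-0.3,[-9.6,-19.1,5],0]]'
python3 - <<'E'
from h import *
p,im=snap("wrist"); cv2.imwrite("pics/w4.png",im); np.save("w4.npy",p,allow_pickle=True)
print(proj(p,[(500.5,-328,124),(500.5,-328,50)]))
cv2.imwrite("pics/w4b.png",cv2.resize(np.clip(im.astype(float)*1.5,0,255).astype(np.uint8),(800,600),interpolation=cv2.INTER_CUBIC))
E
```

```text
clock: 9.7
eef_pos: [463.7, -311.4, 200.0]
eef_rot: [3.141, -0.001, 2.729]
wrist_force: [0.1, 0.5, 1.1]
finger_gap: 32.7
finger_force: 0.0
[[256.13849168 253.48850959]
 [256.39432971 222.25301606]]
```

View pics/w4b.png

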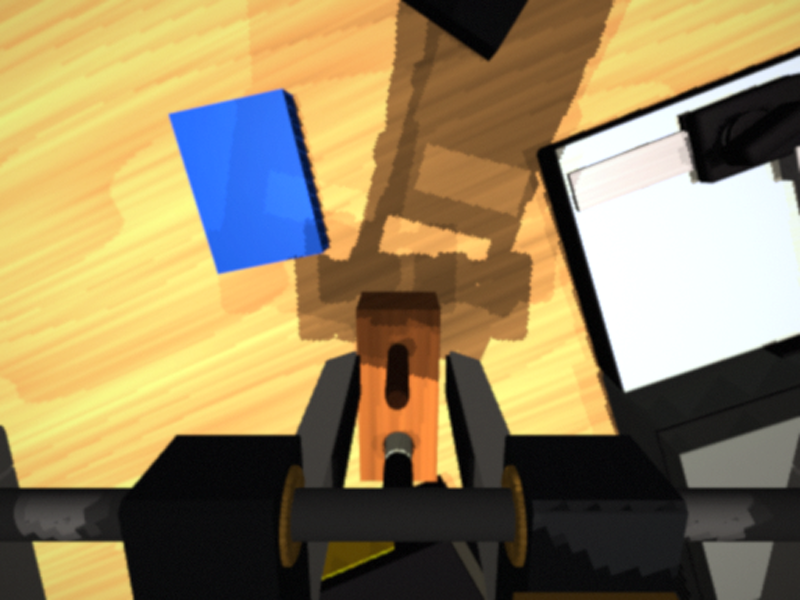

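The stylus top is at (398,398), about 1 mm off the prediction. The marker is behind it, clear of the fingers. Working out the fine shift.

```bash
python3 - <<'E'
from h import *
p=np.load("w4.npy",allow_pickle=True).item()
t=cast(p,(254.7,254.5),124);b=cast(p,(255.2,222.7),50);print(t,b)
m=(t+b)/2;print(tool((m[0],m[1],78)))
E
```

```text
[ 500.86439801 -329.4671322   124.        ] [ 500.45494601 -329.35762683   50.        ]
[-4.0328599  -0.16644749 12.3279105 ]
```

```bash
python3 -m creep '[[-0.3,[-4,-0.15,0],0],[-0.3,[-4,-0.15,4],0],[-0.3,[-4,-0.15,8],0],[-0.3,[-4,-0.15,12.2],0],[-0.3,[-4,-0.15,12.2],0],[-1,[-4,-0.15,12.2],0],[-1,[-4,-0.15,12.2],0],[-1,[-4,-0.15,12.2],0],[-1,[-4,-0.15,12.2],0],[-1,[-4,-0.15,12.2],0],[-1,[-4,-0.15,12.2],0],[-1,[-4,-0.15,12.2],0]]' 45
```

```text
clock: 10.95
eef_pos: [500.8, -330.0, 80.0]
eef_rot: [-3.141, 0.004, 2.731]
wrist_force: [0.2, 0.9, 8.9]
finger_gap: 13.4
finger_force: 45.0
```

```bash
python3 -m creep '[[-1,[0,0,-2],0],[-1,[0,0,-5],0],[-1,[0,0,-9],0],[-1,[0,0,-13],0],[-1,[0,0,-16],0],[-1,[1,5,-16],0],[-1,[2,10,-16],0],[-1,[2.5,15,-16],0],[-1,[3,20,-16],0],[-1,[3.5,25,-16],0],[-1,[3.5,25,-16],0],[-1,[3.5,25,-16],0]]'
python3 - <<'E'
from h import *
s=manip.read_state()
p,im=snap("wrist"); cv2.imwrite("pics/w5.png",im); np.save("w5.npy",p,allow_pickle=True)
T=np.array(s["eef_pos"]); print("tip pred px",proj(p,[T-[0,0,75],T-[0,0,30]]),"hole px",proj(p,[(622.8,-111,124)]))
cv2.imwrite("pics/w5b.png",cv2.resize(np.clip(im.astype(float)*1.5,0,255).astype(np.uint8),(800,600),interpolation=cv2.INTER_CUBIC))
E
```

```text
clock: 12.15
eef_pos: [567.7, -85.3, 238.4]
eef_rot: [3.141, 0.001, 2.733]
wrist_force: [0.3, -0.5, -0.5]
finger_gap: 13.1
finger_force: 45.0
tip pred px [[256.76791676 207.4495649 ]
 [256.62630064 228.5469182 ]] hole px [[255.07376268 254.76111957]]
```

View pics/w5b.png

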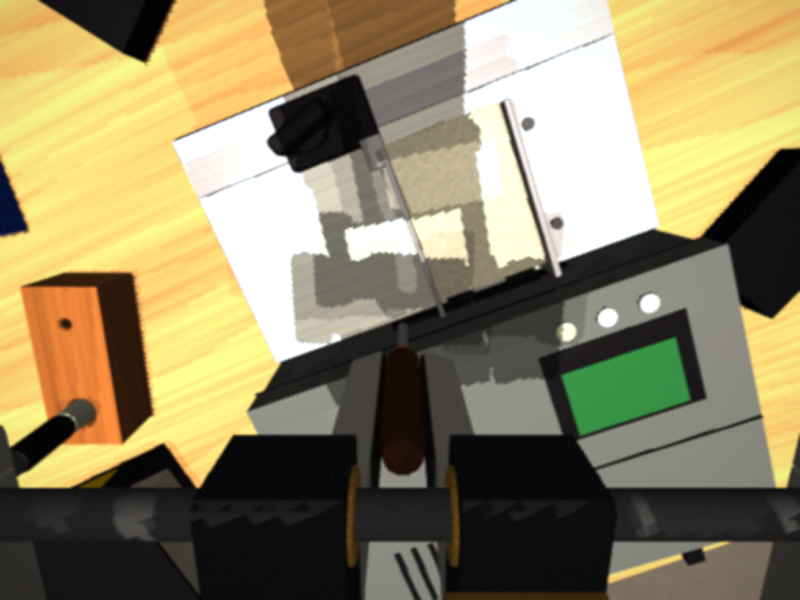

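The stylus is held upright, its tip at (403,327), and the hole is hidden behind the handle. I shift sideways to expose the hole and measure it by mask.

```bash
python3 -m creep '[[-1,[-1,2.5,0],0],[-1,[-2,5,0],0],[-1,[-2,5,0],0],[-1,[-2,5,0],0],[-1,[-2,5,0],0]]'
python3 - <<'E'
from h import *
s=manip.read_state()
p,im=snap("wrist"); cv2.imwrite("pics/w6.png",im); np.save("w6.npy",p,allow_pickle=True)
q=proj(p,[(622.8,-111,124)])[0]; print("pred",q, "eef",s["eef_pos"])
x0,y0=(q-22).astype(int); g=cv2.cvtColor(im,cv2.COLOR_BGR2GRAY)[y0:y0+44,x0:x0+44]
for r in g[::2,::2]: print(" ".join("%3d"%v for v in r))
print(x0,y0)
E
```

```text
clock: 12.7
eef_pos: [605.4, -49.7, 237.6]
eef_rot: [-3.141, 0.0, 2.729]
wrist_force: [1.0, 0.2, 0.4]
finger_gap: 13.3
finger_force: 45.0
pred [204.94290888 235.71916228] eef [605.36414919 -49.74191927 237.63242233]
 21  21  20  20  22  24  29  31  32  32  32  32  32  33  32  33  33  32  33  31  33  35
 21  22  24  28  30  33  32  32  32  33  32  32  33  32  32  41  37  37  36  35  43  43
 29  30  32  32  31  33  32  33  32  32  32  32  32  33  35  45  47  47  46  46  47  47
 44  33  32  32  32  32  32  32  33  35  34  34  35  32  40  47  47  47  46  47  47  47
 46  38  38  42  35  41  37  39  44  47  45  44  43  42  47  46  47  47  47  48  48  48
 47  46  46  46  45  46  45  47  46  46  46  46  47  47  47  46  48  47  49  49  49  49
 46  47  46  47  46  46  46  46  46  46  46  46  47  47  47  49  49  49  49  50  49  50
 47  46  46  47  46  47  46  45  41  28  28  24  35  47  50  50  50  50  50  50  52  53
 47  47  46  46  47  50  51  30  15  21  30  28  19  18  35  51  53  58  53  55  59  59
 46  46  48  53  55  56  36  18  28  58 117 133 134  61  16  49  59  60  59  58  59  57
 50 
[... 359 characters left out ...]
  57  57  58  47  20  39  52  39  34  41  58  28  24  55  57  56  56  51  46
100  94  93  93  78  98  99  40  25  44  50  65  48  35  19  46  55  56  55  55  48  46
106 106 107 108 107 107 107  97  64  39  30  28  31  52  61  55  56  56  56  54  47  46
106 106 106 106 107 107 106 107 104  97  91  90  92 101  94  59  55  55  55  53  46  46
106 106 106 106 105 104 103 102 103 102 102 102 101 102 101  73  55  55  55  49  46  46
106 105 104 104 103 102 102 103 102 102 102 102 102 102 103  94  58  56  55  47  46  46
103 103 102 102 102 102 102 103 102 102 101 103 103 102 102 101  73  56  53  46  46  46
102 102 102 102 103 102 101 102 101 103 103 102 103 102 103 102  94  58  51  46  46  46
182 213
```

```bash
python3 - <<'E'
from h import *
p=np.load("w6.npy",allow_pickle=True).item(); im=cv2.imread("pics/w6.png"); g=cv2.cvtColor(im,cv2.COLOR_BGR2GRAY)
x0,y0=182,213; c=g[y0:y0+44,x0:x0+44]
yy,xx=np.mgrid[:44,:44]; m=((c<41)&(np.hypot(xx-21.3,yy-23)<13)).astype(np.uint8)
cs,_=cv2.findContours(m,cv2.RETR_EXTERNAL,cv2.CHAIN_APPROX_NONE); k=max(cs,key=cv2.contourArea)
e=cv2.fitEllipse(cv2.convexHull(k)); print(e); h=cast(p,np.array(e[0])+[x0,y0],124); print("hole",h)
T=np.array([605.36,-49.74,237.63]); print(proj(p,[T-[0,0,75]]), "d hole-TCP",R.from_euler("xyz",[np.pi,0,2.731]).inv().apply(h-T))
for n,r in (("w5",0),("w6",0)):
    G=cv2.cvtColor(cv2.imread(f"pics/{n}.png"),cv2.COLOR_BGR2GRAY)
    print(n); 
    for y in range(200,232,2): print(y," ".join("%3d"%v for v in G[y,244:272]))
E
```

```text
((21.134912490844727, 23.04560089111328), (19.17221450805664, 21.417306900024414), 106.06659698486328)
hole [ 622.41445841 -112.71464389  124.        ]
[[256.79773237 207.52621095]] d hole-TCP [-40.77347228 -50.93313542 113.63      ]
w5
200 109 101  89  90  92  92  92  93  94  94  94  94  92  92  90  93 105 108 103  94  76  60  48  32  18  10   8   5
202 126 126 120 109 106 104 100  94  90  89  93 101 102  97  92  76  58  45  28  15   8   4   3   2   2   4   4   5
204 135 133 130 126 118 115 109 100  93  86  65  52  41  24  13   8   4   3   3   5   4   5   6   8   8   8   9  10
206 116 112 104  96  84  66  48  32  17   9   5   9  17  19  19  15   9   6  10   9   9  10  10  14  15  17  18  20
208  58  46  31  23  20  21  17   9   3   5  14  28  35  36  35  32  27  17  15  16  19  19  20  20  20  20  20  20
210  20  20  19  20  19  21  19  14   8  10  17  31  35  36  35  33  31  23  20  20  20  20  20  20  21  21  21  19
212  20  20  19  20  20  19  20  19  17  19  24  31  35  36  35  33  30  23  20  20  21  20  19  20  20  20  21  19
214  21  20  20  21  20  20  21  21  20  21  25  32
[... 2151 characters left out ...]
  32
220  31  32  32  33  32  32  31  31  32  32  34  35  38  38  37  35  33  33  34  33  33  32  33  34  33  32  32  32
222  32  31  32  32  33  33  32  33  30  28  23  21  22  21  20  20  22  29  33  34  38  39  39  41  41  40  40  42
224  35  33  32  32  32  29  25  21  16  12  11  10   9   9  10  10  10  11  13  17  24  33  43  47  51  52  53  54
226  36  30  30  32  28  19  11   9   8   9  11  10  11   9  10  11  11  11  11  11  11  19  36  49  53  51  48  47
228  22  12  18  28  20  12  10  10  10   9   9   9   9  11  10  10   9  11   9   9   9   9  14  27  37  21  13  25
230  19   6   8  15  13   9  10   9   9   9  11  10   9  10   9   9  11  11  10  10   8   8  10  15  21  13   8  21
```

Hole measured at (622.4, -112.7), which agrees with the top camera. The tip lies within 1 mm of the tool axis. Moving over the hole and lowering in stages.

```bash
python3 -m creep '[[-1,[-2,-2.5,0],0],[-1,[-4,-5.1,0],0],[-1,[-4,-5.1,0],0],[-1,[-4,-5.1,0],0],[-1,[-4,-5.1,1.5],0],[-1,[-4,-5.1,3],0],[-1,[-4,-5.1,3.2],0],[-1,[-4,-5.1,3.2],0]]' 60
python3 -m creep '[[-1,[0,0,0.5],0],[-1,[0,0,1],0],[-1,[0,0,1.5],0],[-1,[0,0,1.5],0]]'
```

```text
clock: 13.55
eef_pos: [622.0, -110.6, 205.8]
eef_rot: [3.142, -0.0, 2.731]
wrist_force: [-0.4, -0.3, -0.1]
finger_gap: 13.2
finger_force: 60.0
clock: 13.95
eef_pos: [621.9, -111.0, 189.6]
eef_rot: [-3.141, -0.001, 2.731]
wrist_force: [-0.3, 0.5, -0.3]
finger_gap: 13.5
finger_force: 60.0
```

```bash
python3 -m creep '[[-1,[0,0,0.2],0],[-1,[0,0,0.4],0],[-1,[0,0,0.5],0],[-1,[0,0,0.5],0]]'; python3 -m creep '[[-1,[0,0,0.2],0],[-1,[0,0,0.4],0],[-1,[0,0,0.5],0],[-1,[0,0,0.5],0]]'
```

```text
clock: 14.35
eef_pos: [622.1, -111.1, 185.4]
eef_rot: [-3.142, 0.0, 2.731]
wrist_force: [1.4, -0.6, -0.6]
finger_gap: 13.3
finger_force: 60.0
clock: 14.75
eef_pos: [622.2, -111.1, 180.6]
eef_rot: [3.142, 0.0, 2.731]
wrist_force: [-0.2, -0.6, 3.7]
finger_gap: 13.3
finger_force: 60.0
```

Spring force is appearing as expected. Pressing on to the solid stop.

```bash
python3 -m creep '[[-1,[0,0,0.1],0],[-1,[0,0,0.1],0],[-1,[0,0,0.1],0]]'; python3 -m creep '[[-1,[0,0,0.1],0],[-1,[0,0,0.15],0],[-1,[0,0,0.15],0],[-1,[0,0,0.15],0]]'
```

```text
clock: 15.05
eef_pos: [622.2, -111.1, 179.7]
eef_rot: [3.142, 0.0, 2.731]
wrist_force: [-1.7, -0.7, 4.9]
finger_gap: 13.3
finger_force: 60.0
clock: 15.45
eef_pos: [622.4, -111.2, 179.3]
eef_rot: [3.141, 0.002, 2.731]
wrist_force: [-2.5, 0.2, 12.1]
finger_gap: 13.0
finger_force: 60.0
```

```bash
python3 -m creep '[[-1,[0,0,0.03],0],[-1,[0,0,0.03],0],[-1,[0,0,0.03],0],[-1,[0,0,0.03],0],[-1,[0,0,0.03],0]]'; python3 -c "
from cell import manip
print(manip.sign_off())"
```

```text
clock: 15.95
eef_pos: [622.5, -111.1, 179.1]
eef_rot: [3.141, 0.002, 2.731]
wrist_force: [-2.8, 0.5, 13.2]
finger_gap: 13.4
finger_force: 60.0
the job is handed in; nothing more can be done
None
```

I handed the job in at about 16 s with every step carried out, but the sign-off returned no verdict: guide pushed to its solid stop against the squared stack, knob turned to an estimated 1.26 rad, and stylus still gripped and pressing the button at its stop with about 13 N.

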